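Put the alarm knob back on

TASK

The knob of the alarm box has come off and lies in the grey bin under the comb. Lay the comb flat on the crate boards, clear of the bin, then take the knob out, put it on the alarm's spindle and turn it until its hidden slot drops over the spindle's cross-pin and the knob sits fully home against the sloping face. Do not press the snooze bar, and leave the vase, the mug and the soap dish where they stand.

Things in the scene. Friction and masses are not known exactly. Their poses are not given: they have to be found in the camera images.
- knob_mid (a point): Centre of the loose white knob (35-75 g), half-way up its 42 mm height, on its axis: a round skirt 46 mm across, 16 mm high (z -21 to -5 mm) with a solid bar grip on top, along x, 44 mm long, 14 mm thick (y), 26 mm tall (z -5 to +21). z points out of the bar. A half turn is the same. Starts upright on the bin's floor, any yaw.
- home (a point): Where knob_mid must come to lie: on the spindle's axis, 21 mm above the alarm's sloping face. z is the face's outward normal (32 degrees from vertical, towards the alarm's front), x points up the slope, y along the face. The face reaches from x -48 to +72 mm and y -45 to +135 mm of here.
- alarm: White plastic alarm box, a slab 120 x 180 x 45 mm on an easel foot, fixed to the boards. Origin: on the boards under the middle of the face; z up, front to -x. From above it covers x -55 to +80 mm, y -90 to +90 mm; highest part (snooze bar) 105 mm above the boards. A dark display lies flush in the y > 0 half of the face.
- snooze (a joint): Snooze bar, 110 x 15 mm, along the top edge of the sloping face, 10 mm proud (61 mm upslope of the spindle axis). 0 is up, 0.004 m is fully pressed; light spring (about 3 N).
- comb_mid (a point): Centre of the wooden comb: 200 mm long (x), 34 mm wide (y), 8 mm thick (z), 45 g, lying flat across the rims of two opposite bin walls, its underside 9 mm above the knob's top.
- bin: Open grey plastic bin, fixed to the boards: 160 x 160 mm outside, 56 mm tall, walls and floor 5 mm thick. Origin: centre of its underside, on the boards, which are 100 mm above the robot's work surface; z up.
- vase: Empty blue vase, loose, 190 mm tall, 84 mm across at the widest; origin at its underside.
- mug: Tin mug, loose, 76 mm across, 80 mm tall, handle at its +y side reaching some 70 mm from the axis; origin at its underside.
- soap: Lidded plastic soap dish, loose, 79 x 114 x 40 mm (x, y, z); origin at its underside.
- crate_l: Left of two upturned wooden crates joined side by side, whose boarded tops, 100 mm above the work surface, make one level top 500 mm (x) by 934 mm (y). Origin: centre of this crate's underside (500 x 464 mm); the other crate adjoins on the -y side.
- knob_foot (a point): Centre of the knob's underside (21 mm below knob_mid, same axes). In it an 11 mm bore, 16 mm deep, crossed by a hidden slot 7 mm wide and 7.5 mm deep that runs parallel to the bar (x) out to 18 mm either side of the axis.
- spindle_foot (a point): Foot of the white spindle on the face (axes as home): a round nose 8 mm thick, 15 mm long, tapering to 4 mm over its last 4 mm. At the foot a cross-pin 28 mm long, 3 mm wide, 6 mm high, its direction unknown but within 0.6 rad of x either way. Unaligned, the knob rests 6 mm high; aligned to about 0.12 rad it drops onto the face. The spindle resists turning with 0.3 N m.
There are look-alikes about, which are no part of the job. Of the things that look like the part that bears comb_mid, the larger one is meant.

How it is judged:
By the outcome, as a careful person would: the job done as asked, in the order asked, and still so for the second after the job is handed in, with the robot touching nothing.
It also fails if it takes over 72 s, if anything falls off the work surface, if the arm or the gripper's body presses on something with over 40 N, if the wrist force passes 120 N, or if a joint passes its speed limit or range.

ROBOT

A 6-joint arm with a two-finger parallel gripper is mounted at the origin on the work surface. World frame = base frame: x ahead of the robot, y to its left, z up, the work surface at z = 0. Lengths are in mm, angles in rad, forces in N, time in s.
With the tool pointing down it reaches from about 275 to 775 mm from the base axis. Payload 14.6 kg.
Tool frame: the origin (TCP) lies at the very end of the fingers, on their centre line; the grasp point (between the pads) lies 19 mm behind it; z points along the fingers, x is the direction in which the jaws open and shut, and the axes are right-handed (so a half turn about z gives the same grasp; the last joint's range is limited). The gripper opens to 85 mm and grips with 20 to 120 N. Pads are 22 mm wide; open, the fingers measure 114 mm over their backs; the gripper's body (76 mm by 85 mm) begins 54 mm behind the grasp point. The pads swing forward as they close: fully open they stand 13 mm farther back than shut.
Start: joints at [1.038, 0.263, -0.048, 1.259, 0, 1.415], TCP at [193.665, 487.978, 231.278] pointing down, gripper open.
Joint ranges: [-2.65, 2.65], [-0.89, 1.7], [-1.18, 1.37], [-2.13, 2.11], [-1.35, 1.29], [-3.14, 3.14]. Speed limits (rad/s): [1.89, 1.89, 2.57, 2.79, 3.14, 3.14].

INTERFACE

Orientations are given as a unit quaternion [x, y, z, w].
In Python, from station import env gives the robot as it stands. The module is installed in compiled form; this text tells all that it offers.
- The arm moves only by the tool arm_command, never from a script. Its argument "targets" is a list of rows, each a list of 2 entries, a list of its own where there are three numbers: the shift along the tool's x, y, z scaled (see below), then the turn, a rotation vector about the tool's x, y, z scaled (see below). A call has 1 to 8 rows; each row shifts and turns the pose as measured when the row begins, along the tool's axes as they then stand; what a row does not reach is not made up. The controller multiplies each number of a shift by 0.04 m and each number of a turn by 6 degrees. A row lasts 1/12 s, in which the tool goes at most 41.7 mm and 7.16 degrees, less where a joint would pass 70% of its speed; a pose out of reach is approached as far as the arm can. A call with a number of a shift or a turn outside -1 to 1 is refused whole. A call with a gripper value outside its range is refused whole. "fingers" is the finger opening in mm, from 0 to 85.4, set as the call begins (left out, the last holds). The fingers move at their own pace and stop on an object; the grip force is fixed at half the most. Time passes only in rows, so rows that do not move let the fingers close. It gives the time, the measured TCP pose, the force and the opening at its end, in the units of the state.
- env.read_state(): the state, without advancing time (a new reading comes with each control period).
- env.snapshot(name): name is "side" or "top" or "wrist"; returns a dict with "pixels" (384x512x3 uint8, blue, green, red), "K" (3x3 intrinsics, pixels), "rvec" (rotation vector, rad) and "tvec" (3), from world to camera coordinates, as OpenCV has them. Camera axes: x right, y down, z forward; pixel columns grow to the right and rows downward; lengths in mm; the calibration is good to about 2 mm. The wrist camera is an equidistant fisheye: a pixel r from the principal point sees the ray r / f radians off the axis. A picture is of the moment at which its call begins. There is no depth.
- env.job_done(): hands the job in, once; it reports no verdict.
The state is a dict: "t": time; "joint_positions": joint angles; "dq": joint speeds; "joint_torque": joint torques, N m; "tcp_pos": TCP position; "eef_rot": TCP orientation; "contact_force": force on the tool from outside, world axes, zero at the start; "torque": the same for the moment, N m; "width": opening from 0.0 (shut) to 1.0 (fully open).
Only numpy, scipy, OpenCV 4.12 (cv2) and the standard library are available. Lean on these libraries where they do the work, as an engineer would, in place of code of your own. Each camera call takes 0.05 s, during which the arm holds its last target. There are 200 camera calls.

## Working session

There is one attempt and no reset: what is moved stays moved. The work goes in short steps, Python scripts to look and compute and a tool call to move; the robot and the scene stay as the last step left them, time stands still between calls to the robot, and variables do not carry over. Pictures are saved under pics/ and viewed, about 8 in all and at most 12, crops included, and the job is handed in when it is done.

Besides the shell and the picture viewer there is one more tool, called after ">>>" as name([rows], argument=value, ...), one row to a line, values as JSON. arm_command: Moves the arm, as the interface text tells. Its arguments: {"type":"object","properties":{"targets":{"type":"array"},"fingers":{"type":"number"}},"required":["targets"]}

```bash
mkdir -p pics; cat > h.py <<'E'
import numpy as np, cv2
from scipy.spatial.transform import Rotation as R
from station import env
def snap(n,f=None):
    s=env.snapshot(n)
    if f: cv2.imwrite('pics/'+f,s['pixels'])
    return s
def ray(s,u,v,fish=False):
    K=np.array(s['K']);x=(u-K[0,2])/K[0,0];y=(v-K[1,2])/K[1,1]
    if fish:
        r=np.hypot(x,y);k=np.sin(r)/r if r>1e-9 else 1.;d=np.array([x*k,y*k,np.cos(r)])
    else: d=np.array([x,y,1.])
    M=R.from_rotvec(np.ravel(s['rvec'])).as_matrix();t=np.ravel(s['tvec'])
    return -M.T@t, M.T@d
def onz(s,u,v,z,fish=False):
    o,d=ray(s,u,v,fish);return o+d*(z-o[2])/d[2]
def proj(s,P):
    p,_=cv2.projectPoints(np.array(P,float).reshape(-1,3),np.array(s['rvec'],float),np.array(s['tvec'],float),np.array(s['K'],float),None);return p.reshape(-1,2)
E
python3 - <<'E'
from h import *
np.set_printoptions(precision=3,suppress=True)
a=snap('side','side.png');b=snap('top','top.png');c=snap('wrist','wrist.png')
for s in(a,b,c):print(s['K'],ray(s,256,192))
import pickle;pickle.dump((a,b,c),open('s0.pkl','wb'))
cv2.imwrite('pics/all.png',np.vstack([np.hstack([a['pixels'],b['pixels']])])[:, :])
print(env.read_state())
E
```

```text
[[350.842   0.    254.339]
 [  0.    350.842 190.98 ]
 [  0.      0.      1.   ]] (array([ 472.249, -803.8  ,  605.668]), array([ 0.04 ,  0.849, -0.527]))
[[427.901   0.    252.523]
 [  0.    427.901 190.748]
 [  0.      0.      1.   ]] (array([ 284.966,   -9.628, 1123.339]), array([ 0.198,  0.005, -0.98 ]))
[[297.319   0.    259.124]
 [  0.    297.319 187.104]
 [  0.      0.      1.   ]] (array([115.572, 520.176, 373.829]), array([ 0.313, -0.137, -0.94 ]))
{'t': 0.15, 'joint_positions': array([ 1.038,  0.263, -0.049,  1.259, -0.   ,  1.415]), 'dq': array([ 0.001, -0.002,  0.003, -0.001, -0.001,  0.001]), 'joint_torque': array([  0.007, -63.782,  38.465,   0.01 ,   0.   ,   0.   ]), 'tcp_pos': array([193.544, 487.782, 230.941]), 'eef_rot': array([ 0.827,  0.562, -0.   ,  0.   ]), 'contact_force': array([-0.315, -0.632,  0.282]), 'torque': array([-0.02 , -0.03 , -0.009]), 'width': 1.0017313070427851}
```

View pics/top.png

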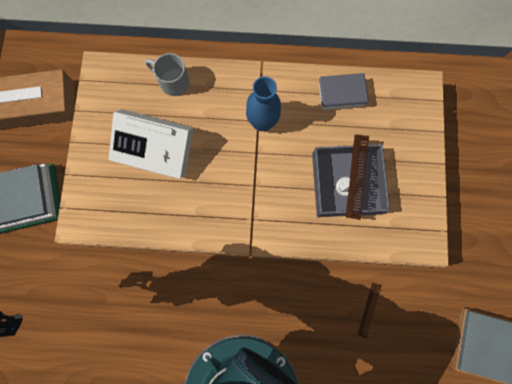

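View pics/side.png

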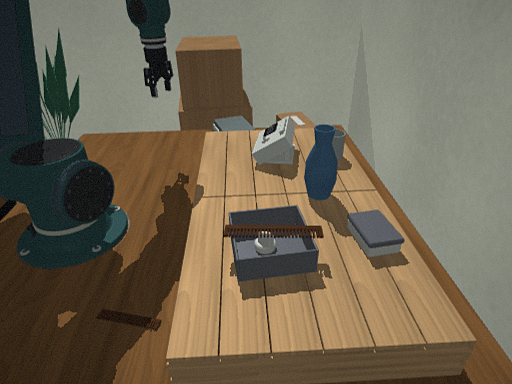

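Top view: the bin is at (350,180). The large comb across it is at (358,177), and a smaller comb-like piece lies on the table at (370,310). The one on the bin fits "larger, lying across the rims". The alarm is at (150,143) with the spindle near (166,157), the vase at (263,105), the mug at (172,73) and the soap dish at (344,90). I'll confirm in one enlarged crop.

```bash
python3 - <<'E'
import cv2,numpy as np
b=cv2.imread('pics/top.png');a=cv2.imread('pics/side.png')
L=cv2.resize(b[128:228,300:400],(400,400),interpolation=cv2.INTER_CUBIC)
M=cv2.resize(b[100:190,105:195],(400,400),interpolation=cv2.INTER_CUBIC)
cv2.imwrite('pics/crop1.png',np.hstack([L,M]))
E
```

```text
(no output)
```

View pics/crop1.png

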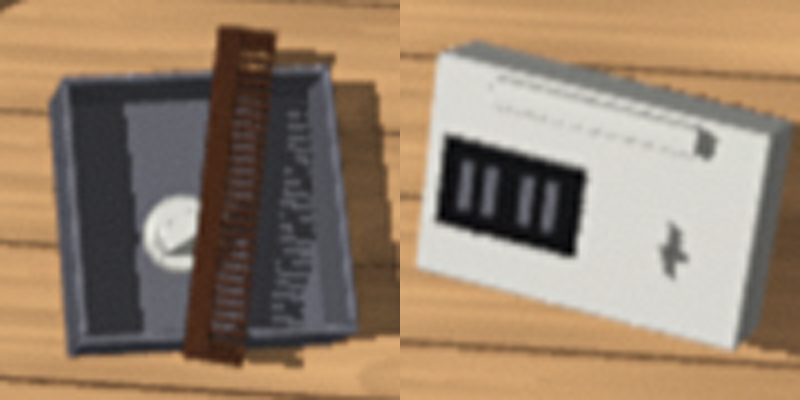

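The crop confirms it: the full-size comb lies across the bin, about (361,135) to (353,218), with the knob's white skirt showing at its left, about (346,186). The alarm's spindle and cross-pin are at about (166,156) and the display is on the left (+y). Now I'll measure.

```bash
cat > m1.py <<'E'
from h import *
import pickle
from scipy.optimize import least_squares
np.set_printoptions(precision=1,suppress=True)
a,b,c=pickle.load(open('s0.pkl','rb'))
im=b['pixels'].astype(int)
m=((im[...,2]>im[...,0]*1.6)&(im[...,2]<125)&(im[...,2]>35)).astype(np.uint8);m[:125]=0;m[230:]=0;m[:,:335]=0;m[:,395:]=0
m=cv2.morphologyEx(m,cv2.MORPH_CLOSE,np.ones((3,3)))
k=cv2.connectedComponentsWithStats(m);i=1+np.argmax(k[2][1:,4]);r=cv2.minAreaRect(np.argwhere(k[1]==i)[:,::-1].astype(np.float32))
bx=cv2.boxPoints(r);P=np.array([onz(b,u,v,164) for u,v in bx]);print('comb px',bx,'\n',P,P.mean(0))
print('ends len',[np.linalg.norm(P[j]-P[(j+1)%4]) for j in range(4)])
# hand ends
e=np.array([onz(b,361.5,135.5,164),onz(b,353.2,218.2,164)]);print('comb by hand',e,e.mean(0),np.linalg.norm(e[0]-e[1]))
cr=lambda x,y:(300+x/4,128+y/4)
Q=np.array([onz(b,*cr(*p),156) for p in[(65,80),(325,68),(353,335),(72,350)]]);print('bin rim',Q,Q.mean(0),[np.linalg.norm(Q[j]-Q[(j+1)%4]) for j in range(4)])
print('knob',onz(b,*cr(185,232),121),'skirt left',onz(b,*cr(143,232),121),'skirt top/bot',onz(b,*cr(180,192),121),onz(b,*cr(180,271),121))
# alarm face
t=np.radians(32)
F=np.array([[114,111.7],[188.7,129.3],[181,178.3],[108.8,160.3]])
loc=[(60,90),(60,-90),(-60,-90),(-60,90)]
def W(p,s,y,h=0):
    l=np.array([s*np.cos(t)-h*np.sin(t),y,s*np.sin(t)+h*np.cos(t)+167+p[3]])
    return np.r_[R.from_rotvec([0,0,p[2]]).as_matrix()@l]+[p[0],p[1],0]
f=lambda p:np.r_[(proj(b,[W(p,*q) for q in loc])-F).ravel(),p[3]/10]
o=least_squares(f,[480,230,-.2,0]);print('alarm',o.x[:2],o.x[2:].round(3),'res',o.fun)
print('foot',W(o.x,-12,-45),'home',W(o.x,-12,-45,21), 'foot px',proj(b,[W(o.x,-12,-45),W(o.x,-12,-45,15)]))
for n,p,z in(('vase',(263,125),100),('crate',(447,265),100),('crateL',(55,242),100)):print(n,onz(b,*p,z))
E
python3 m1.py
```

```text
comb px [[344.3 217.3]
 [354.2 134.1]
 [383.5 137.5]
 [373.7 220.7]] 
 [[ 433.  -207.9  164. ]
 [ 631.8 -227.4  164. ]
 [ 627.5 -296.3  164. ]
 [ 429.2 -274.1  164. ]] [ 530.4 -251.4  164. ]
ends len [np.float64(199.77273060937412), np.float64(69.04096683988932), np.float64(199.5511636077483), np.float64(66.3408217186862)]
comb by hand [[ 629.4 -244.6  164. ]
 [ 432.1 -228.   164. ]] [ 530.7 -236.3  164. ] 197.9625760178178
bin rim [[ 594.8 -140.5  156. ]
 [ 611.6 -293.3  156. ]
 [ 453.1 -309.5  156. ]
 [ 434.6 -149.6  156. ]] [ 523.5 -223.2  156. ] [np.float64(153.72905629490697), np.float64(159.2745176495625), np.float64(160.96517162011898), np.float64(160.4262149080969)]
knob [ 515.5 -220.   121. ] skirt left [ 514.  -194.9  121. ] skirt top/bot [ 540.  -216.6  121. ] [ 491.5 -217.5  121. ]
alarm [574.3 253.7] [-0.2 -2.4] res [-0.4 -0.3  0.2  0.3  0.1 -0.1  0.1  0.  -0.2]
foot [556.  211.4 158.2] home [545.  213.4 176. ] foot px [[165.7 154.7]
 [163.6 156.4]]
vase [664.9 -12.2 100. ]
crate [ 344.3 -464.8  100. ]
crateL [341.  465.9 100. ]
```

```bash
cat >> h.py <<'E'
def plan(P,Q=None,step=38,ang=5.5,n=None,show=8):
    """rows from the pose now to position P, rotation Q; the numbers are typed in by hand"""
    s=env.read_state();p=np.array(s['tcp_pos']);q=R.from_quat(s['eef_rot']);Q=q if Q is None else Q
    d=np.array(P)-p;w=(q.inv()*Q).as_rotvec(degrees=True)
    n=n or max(1,int(np.ceil(max(np.linalg.norm(d)/step,np.abs(w).max()/ang))))
    print('t %.2f tcp %s F %s w %.3f | d %s turn %s n %d'%(s['t'],p.round(1),np.round(s['contact_force'],1),s['width'],d.round(1),w.round(1),n))
    for i in range(min(n,show)):
        qi=q*R.from_rotvec(w*i/n,degrees=True)
        print([(qi.inv().apply(d/n)/40).round(2).tolist(),(w/n/6).round(2).tolist()])
def down(deg): # tool down, tool x at world angle deg
    x=np.array([np.cos(np.radians(deg)),np.sin(np.radians(deg)),0]);z=np.array([0,0,-1.]);return R.from_matrix(np.c_[x,np.cross(z,x),z])
E
python3 -c "
from h import *
plan([570.6,-239.7,215],down(85.2))"
```

```text
t 0.15 tcp [193.5 487.8 230.9] F [-0.3 -0.6  0.3] w 1.002 | d [ 377.1 -727.5  -15.9] turn [ -0.    0.  -16.8] n 22
[[-0.61, 0.7, 0.02], [-0.0, 0.0, -0.13]]
[[-0.62, 0.69, 0.02], [-0.0, 0.0, -0.13]]
[[-0.63, 0.69, 0.02], [-0.0, 0.0, -0.13]]
[[-0.64, 0.68, 0.02], [-0.0, 0.0, -0.13]]
[[-0.65, 0.67, 0.02], [-0.0, 0.0, -0.13]]
[[-0.66, 0.66, 0.02], [-0.0, 0.0, -0.13]]
[[-0.66, 0.65, 0.02], [-0.0, 0.0, -0.13]]
[[-0.67, 0.64, 0.02], [-0.0, 0.0, -0.13]]
```

>>> arm_command([
  [[-0.61,0.7,0.0],[0,0,-0.15]],
  [[-0.62,0.69,0.0],[0,0,-0.15]],
  [[-0.63,0.69,0.0],[0,0,-0.15]],
  [[-0.64,0.68,0.0],[0,0,-0.15]],
  [[-0.65,0.67,0.0],[0,0,-0.15]],
  [[-0.66,0.66,0.0],[0,0,-0.15]],
  [[-0.66,0.65,0.0],[0,0,-0.15]],
  [[-0.67,0.64,0.0],[0,0,-0.15]],
], fingers=60)

```text
t: 0.82
tcp_pos: [334.2, 219.1, 228.7]
eef_rot: [0.785, 0.619, -0.001, -0.0]
contact_force: [0.6, 0.3, 0.2]
width: 0.704
```

```bash
python3 -c "
from h import *
plan([570.6,-239.7,215],down(85.2))"
```

```text
t 0.82 tcp [334.2 219.1 228.7] F [0.6 0.3 0.2] w 0.704 | d [ 236.4 -458.8  -13.7] turn [-0.1  0.1 -8.7] n 14
[[-0.7, 0.6, 0.02], [-0.0, 0.0, -0.1]]
[[-0.7, 0.59, 0.02], [-0.0, 0.0, -0.1]]
[[-0.71, 0.59, 0.02], [-0.0, 0.0, -0.1]]
[[-0.72, 0.58, 0.02], [-0.0, 0.0, -0.1]]
[[-0.72, 0.57, 0.02], [-0.0, 0.0, -0.1]]
[[-0.73, 0.56, 0.02], [-0.0, 0.0, -0.1]]
[[-0.74, 0.56, 0.02], [-0.0, 0.0, -0.1]]
[[-0.74, 0.55, 0.02], [-0.0, 0.0, -0.1]]
```

>>> arm_command([
  [[-0.7,0.6,0.0],[0,0,-0.1]],
  [[-0.7,0.59,0.0],[0,0,-0.1]],
  [[-0.71,0.59,0.0],[0,0,-0.1]],
  [[-0.72,0.58,0.0],[0,0,-0.1]],
  [[-0.72,0.57,0.0],[0,0,-0.1]],
  [[-0.73,0.56,0.0],[0,0,-0.1]],
  [[-0.74,0.56,0.0],[0,0,-0.1]],
  [[-0.74,0.55,0.0],[0,0,-0.1]],
])

```text
t: 1.48
tcp_pos: [472.2, -58.4, 228.9]
eef_rot: [0.757, 0.653, -0.001, -0.0]
contact_force: [1.5, 1.8, -0.1]
width: 0.701
```

>>> arm_command([
  [[-0.75,0.53,0.0],[0,0,-0.1]],
  [[-0.75,0.53,0.0],[0,0,-0.1]],
  [[-0.75,0.53,0.0],[0,0,-0.1]],
  [[-0.75,0.53,0.0],[0,0,-0.1]],
  [[-0.75,0.53,0.0],[0,0,-0.1]],
])

```text
t: 1.9
tcp_pos: [560.1, -230.7, 228.0]
eef_rot: [0.74, 0.673, -0.001, -0.001]
contact_force: [0.7, -0.0, 0.8]
width: 0.706
```

```bash
python3 -c "
from h import *
plan([570.6,-239.7,215],down(85.2))
s=snap('wrist','w1.png');import pickle;pickle.dump(s,open('w1.pkl','wb'))"
```

```text
t 1.90 tcp [ 560.1 -230.7  228. ] F [ 0.7 -0.   0.8] w 0.706 | d [ 10.5  -9.  -13. ] turn [-0.1  0.  -0.7] n 1
[[-0.2, 0.28, 0.33], [-0.02, 0.0, -0.11]]
```

View pics/w1.png

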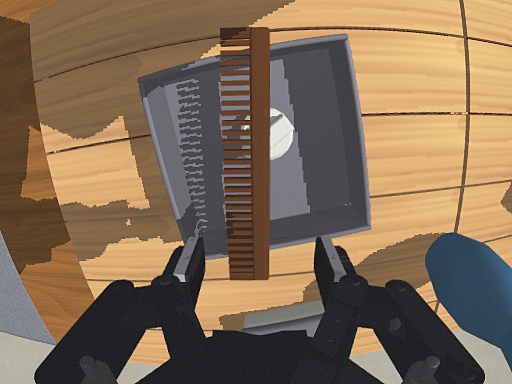

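The wrist view shows the comb from (245,28) to (249,279), with its spine on the +y side at column 262. The knob is at about (272,134), and the fingers straddle the comb's far end.

```bash
python3 -c "
from h import *
import pickle
np.set_printoptions(precision=1,suppress=True)
s=pickle.load(open('w1.pkl','rb'))
P=np.array([onz(s,u,v,164,True) for u,v in[(221,28),(269,28),(269,279),(229,279)]]);print(P,P.mean(0))
e=(P[0]+P[1]-P[2]-P[3])/2;print(np.linalg.norm(e),np.degrees(np.arctan2(-e[1],-e[0])))
B=np.array([onz(s,u,v,156,True) for u,v in[(139,77),(349,37),(370,228),(189,262)]]);print('bin',B,B.mean(0))
print('knob top?',onz(s,293,134,121,True),onz(s,280,110,121,True),onz(s,278,159,121,True))
"
```

```text
[[ 430.8 -243.3  164. ]
 [ 434.5 -210.8  164. ]
 [ 630.8 -227.9  164. ]
 [ 627.9 -262.   164. ]] [ 531. -236.  164.]
197.54415899296032 -5.204412164466142
bin [[ 455.1 -309.6  156. ]
 [ 441.8 -152.8  156. ]
 [ 595.7 -138.3  156. ]
 [ 613.3 -296.4  156. ]] [ 526.5 -224.3  156. ]
knob top? [ 517.3 -196.6  121. ] [ 496. -206.  121.] [ 538.  -211.1  121. ]
```

>>> arm_command([
  [[-0.2,0.28,0.4],[0,0,-0.06]],
  [[0,0,0],[0,0,0]],
])

```text
t: 2.12
tcp_pos: [574.1, -248.8, 208.5]
eef_rot: [0.739, 0.673, -0.001, -0.0]
contact_force: [0.2, -0.8, -0.6]
width: 0.705
```

```bash
python3 -c "
from h import *
plan([570.9,-239.6,141],down(84.8),step=25)"
```

```text
t 2.12 tcp [ 574.1 -248.8  208.5] F [ 0.2 -0.8 -0.6] w 0.705 | d [ -3.2   9.2 -67.5] turn [-0.2  0.1 -0.1] n 3
[[0.07, -0.03, 0.56], [-0.01, 0.0, -0.01]]
[[0.07, -0.03, 0.56], [-0.01, 0.0, -0.01]]
[[0.07, -0.03, 0.56], [-0.01, 0.0, -0.01]]
```

>>> arm_command([
  [[0.22,-0.1,0.3],[0,0,0]],
  [[0,0,0.55],[0,0,0]],
  [[0,0,0.4],[0,0,0]],
  [[0,0,0.2],[0,0,0]],
  [[0,0,0],[0,0,0]],
])

```text
t: 2.53
tcp_pos: [569.8, -238.8, 148.1]
eef_rot: [0.74, 0.673, -0.002, -0.001]
contact_force: [-0.9, 0.2, -0.1]
width: 0.698
```

```bash
python3 -c "
from h import *
plan([570.9,-239.6,141],down(84.8),step=25)"
```

```text
t 2.53 tcp [ 569.8 -238.8  148.1] F [-0.9  0.2 -0.1] w 0.698 | d [ 1.1 -0.8 -7.1] turn [-0.2  0.  -0.2] n 1
[[-0.02, 0.03, 0.18], [-0.04, 0.01, -0.04]]
```

>>> arm_command([
  [[0,0,0.17],[0,0,0]],
  [[0,0,0],[0,0,0]],
])

```text
t: 2.7
tcp_pos: [569.8, -238.4, 141.9]
eef_rot: [0.74, 0.673, -0.002, -0.001]
contact_force: [-1.4, 0.5, -0.3]
width: 0.703
```

>>> arm_command([
  [[0,0,0],[0,0,0]],
  [[0,0,0],[0,0,0]],
  [[0,0,0],[0,0,0]],
  [[0,0,0],[0,0,0]],
  [[0,0,0],[0,0,0]],
  [[0,0,0],[0,0,0]],
], fingers=20)

```text
t: 3.2
tcp_pos: [570.9, -238.9, 144.9]
eef_rot: [0.74, 0.673, -0.001, 0.001]
contact_force: [0.8, -0.4, -0.1]
width: 0.381
```

>>> arm_command([
  [[0,0,-0.5],[0,0,0]],
  [[0,0,-0.9],[0,0,0]],
  [[0,0,-0.5],[0,0,0]],
  [[0,0,0],[0,0,0]],
])

```text
t: 3.53
tcp_pos: [569.8, -238.2, 222.4]
eef_rot: [0.74, 0.673, -0.002, -0.001]
contact_force: [-0.3, -0.6, -0.6]
width: 0.386
```

```bash
python3 -c "
from h import *
s=env.read_state();print(s['width'],s['width']*85.4,s['contact_force'])
plan([570.9+0,-400,200],down(84.8))
s=snap('wrist','w2.png')"
```

```text
0.386265546867579 32.98707770249125 [-0.2931244  -0.61213358 -0.60885123]
t 3.53 tcp [ 569.8 -238.2  222.4] F [-0.3 -0.6 -0.6] w 0.386 | d [   1.1 -161.8  -22.4] turn [-0.2  0.  -0.2] n 5
[[-0.8, 0.08, 0.11], [-0.01, 0.0, -0.01]]
[[-0.8, 0.08, 0.11], [-0.01, 0.0, -0.01]]
[[-0.81, 0.08, 0.11], [-0.01, 0.0, -0.01]]
[[-0.81, 0.08, 0.11], [-0.01, 0.0, -0.01]]
[[-0.81, 0.08, 0.11], [-0.01, 0.0, -0.01]]
```

View pics/w2.png

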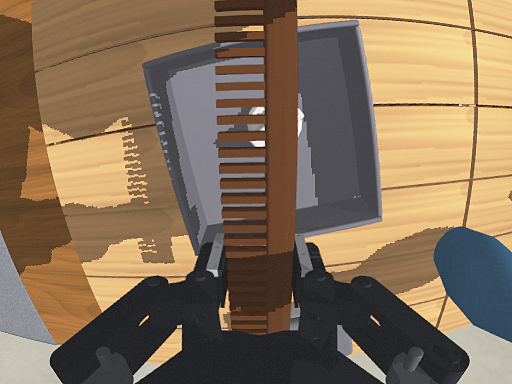

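>>> arm_command([
  [[-0.8,0.1,0],[0,0,0]],
  [[-0.8,0.1,0],[0,0,0]],
  [[-0.8,0.1,0],[0,0,0]],
  [[-0.8,0.1,0.2],[0,0,0]],
  [[-0.6,0.1,0.4],[0,0,0]],
  [[0,0,0.5],[0,0,0]],
  [[0,0,0.3],[0,0,0]],
  [[0,0,0],[0,0,0]],
])

```text
t: 4.25
tcp_pos: [573.7, -397.4, 154.1]
eef_rot: [0.739, 0.673, -0.002, -0.004]
contact_force: [-0.9, 0.4, -0.9]
width: 0.383
```

```bash
python3 -c "
from h import *
plan([565,-402,104],down(84.8),step=20)"
```

```text
t 4.25 tcp [ 573.7 -397.4  154.1] F [-0.9  0.4 -0.9] w 0.383 | d [ -8.7  -4.6 -50.1] turn [-0.5 -0.2 -0.1] n 3
[[-0.05, -0.06, 0.42], [-0.03, -0.01, -0.01]]
[[-0.05, -0.07, 0.42], [-0.03, -0.01, -0.01]]
[[-0.05, -0.07, 0.42], [-0.03, -0.01, -0.01]]
```

>>> arm_command([
  [[0,0,0.5],[-0.05,0,0]],
  [[0,0,0.4],[-0.03,0,0]],
  [[0,0,0.2],[0,0,0]],
  [[0,0,0.1],[0,0,0]],
  [[0,0,0],[0,0,0]],
])

```text
t: 4.67
tcp_pos: [572.5, -395.8, 102.5]
eef_rot: [0.739, 0.674, 0.001, -0.003]
contact_force: [-0.3, 0.3, -0.0]
width: 0.38
```

>>> arm_command([
  [[0,0,0.12],[0,0,0]],
  [[0,0,0],[0,0,0]],
])

```text
t: 4.83
tcp_pos: [573.6, -396.3, 100.5]
eef_rot: [0.739, 0.674, 0.001, -0.001]
contact_force: [0.5, -0.7, 0.0]
width: 0.382
```

>>> arm_command([
  [[0,0,0.08],[0,0,0]],
  [[0,0,0],[0,0,0]],
])

```text
t: 5.0
tcp_pos: [574.6, -396.8, 100.5]
eef_rot: [0.739, 0.674, 0.001, 0.001]
contact_force: [0.3, 0.3, -1.7]
width: 0.384
```

>>> arm_command([
  [[0,0,0.05],[0,0,0]],
  [[0,0,0],[0,0,0]],
])

```text
t: 5.17
tcp_pos: [575.3, -397.2, 99.9]
eef_rot: [0.739, 0.674, 0.001, 0.002]
contact_force: [-0.5, -0.5, -0.7]
width: 0.383
```

>>> arm_command([
  [[0,0,0],[0,0,0]],
  [[0,0,0],[0,0,0]],
  [[0,0,0],[0,0,0]],
  [[0,0,0],[0,0,0]],
  [[0,0,0],[0,0,0]],
], fingers=60)

```text
t: 5.58
tcp_pos: [575.7, -397.2, 99.7]
eef_rot: [0.739, 0.674, 0.001, 0.003]
contact_force: [-0.5, -0.6, -0.2]
width: 0.704
```

>>> arm_command([
  [[0,0,-0.4],[0,0,0]],
  [[0,0,-0.9],[0,0,0]],
  [[0,0,-0.9],[0,0,0]],
  [[0,0,-0.8],[0,0,0]],
  [[0,0,-0.3],[0,0,0]],
  [[0,0,0],[0,0,0]],
])

```text
t: 6.08
tcp_pos: [573.5, -395.8, 234.6]
eef_rot: [0.739, 0.674, 0.001, -0.0]
contact_force: [0.5, -0.7, 0.3]
width: 0.709
```

```bash
python3 -c "
from h import *
import pickle
plan([517-55,-218,240],down(84.8))
s=snap('wrist');t=snap('top');d=snap('side');pickle.dump((s,t,d),open('s3.pkl','wb'))
T=cv2.resize(t['pixels'][120:240,300:460],None,fx=2,fy=2);D=cv2.resize(d['pixels'][190:370,150:400],None,fx=1.1,fy=1.1)
im=np.zeros((384,800,3),np.uint8);im[:,:512]=s['pixels'];im[:198,512:787]=D;h=cv2.resize(T,(240,180));im[200:380,512:752]=h
cv2.imwrite('pics/w3.png',im)"
```

```text
t 6.08 tcp [ 573.5 -395.8  234.6] F [ 0.5 -0.7  0.3] w 0.709 | d [-111.5  177.8    5.4] turn [ 0.  -0.1 -0. ] n 6
[[0.7, -0.53, -0.02], [0.0, -0.0, -0.0]]
[[0.7, -0.53, -0.02], [0.0, -0.0, -0.0]]
[[0.7, -0.53, -0.02], [0.0, -0.0, -0.0]]
[[0.7, -0.53, -0.02], [0.0, -0.0, -0.0]]
[[0.7, -0.53, -0.02], [0.0, -0.0, -0.0]]
[[0.7, -0.53, -0.02], [0.0, -0.0, -0.0]]
```

View pics/w3.png

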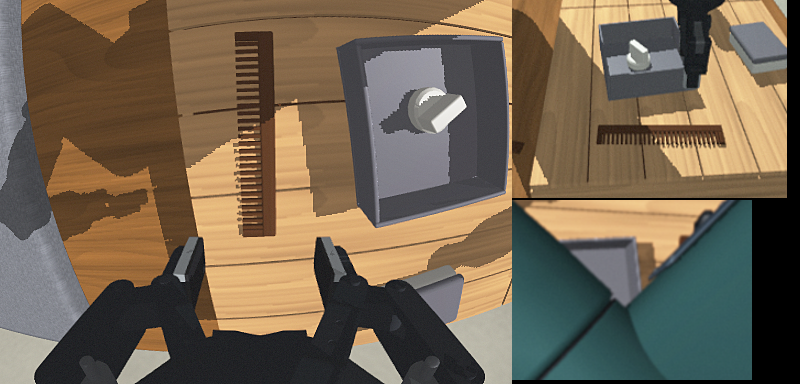

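The comb lies flat on the boards, clear of the bin. In the wrist view it runs from (254,32) to (258,236). The bare knob stands in the bin, with its bar from about (425,130) to (464,100).

```bash
python3 -c "
from h import *
import pickle
s,t,d=pickle.load(open('s3.pkl','rb'))
cv2.imwrite('pics/k.png',cv2.resize(s['pixels'][75:150,395:480],None,fx=7,fy=7,interpolation=cv2.INTER_CUBIC))
a,b=onz(s,426,128,147,True),onz(s,463,98,147,True);print(a,b,(a+b)/2,np.linalg.norm(a-b),np.degrees(np.arctan2(*(b-a)[1::-1])))
"
```

```text
[ 528.53646434 -245.21731102  147.        ] [ 501.37050459 -203.05666021  147.        ] [ 514.95348447 -224.13698562  147.        ] 50.15485865460109 122.79546227014173
```

View pics/k.png

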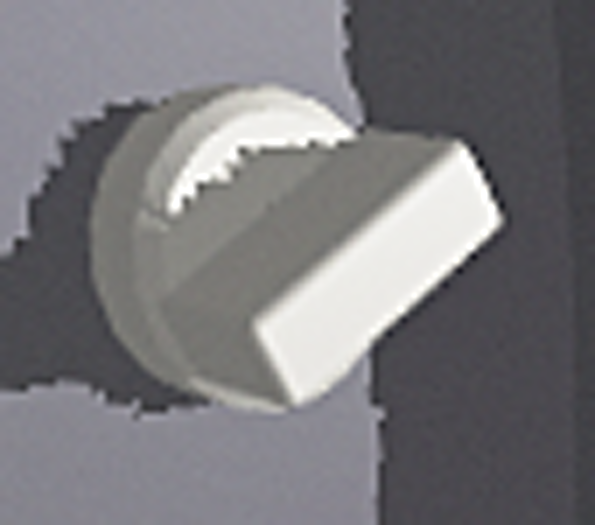

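The crop shows the bar's lit top face clearly, with corners at (432,121), (437,132), (467,106) and (461,95) in the full picture.

```bash
python3 -c "
from h import *
import pickle
np.set_printoptions(precision=1,suppress=True)
s,t,d=pickle.load(open('s3.pkl','rb'))
P=np.array([onz(s,395+u/7,75+v/7,147,True) for u,v in[(256,325),(293,402),(502,217),(460,143)]]);print(P,P.mean(0),[np.linalg.norm(P[j]-P[j-1]) for j in range(4)])
e=(P[2]+P[3]-P[0]-P[1])/2;print(np.degrees(np.arctan2(e[1],e[0])))
"
```

```text
[[ 522.8 -239.3  147. ]
 [ 532.8 -233.2  147. ]
 [ 508.6 -198.3  147. ]
 [ 499.1 -205.9  147. ]] [ 515.8 -219.2  147. ] [np.float64(41.00466478972522), np.float64(11.693812196863405), np.float64(42.42209226757492), np.float64(12.195683785237911)]
124.99755461907165
```

```bash
python3 -c "
from h import *
plan([515.8,-219.2,190],down(35),n=9,show=9)"
```

```text
t 6.23 tcp [ 572.8 -395.1  230.8] F [ 0.  -0.2 -1. ] w 0.697 | d [-57.  175.9 -40.8] turn [-0.3 -0.2 49.8] n 9
[[0.47, -0.2, 0.12], [-0.01, -0.0, 0.92]]
[[0.45, -0.25, 0.12], [-0.01, -0.0, 0.92]]
[[0.42, -0.29, 0.12], [-0.01, -0.0, 0.92]]
[[0.39, -0.33, 0.12], [-0.01, -0.0, 0.92]]
[[0.36, -0.36, 0.11], [-0.01, -0.0, 0.92]]
[[0.32, -0.4, 0.11], [-0.01, -0.0, 0.92]]
[[0.28, -0.43, 0.11], [-0.01, -0.0, 0.92]]
[[0.24, -0.45, 0.11], [-0.01, -0.0, 0.92]]
[[0.2, -0.47, 0.11], [-0.01, -0.0, 0.92]]
```

>>> arm_command([
  [[0.47,-0.2,0.1],[0,0,0.92]],
  [[0.45,-0.25,0.1],[0,0,0.92]],
  [[0.42,-0.29,0.1],[0,0,0.92]],
  [[0.39,-0.33,0.1],[0,0,0.92]],
  [[0.36,-0.36,0.1],[0,0,0.92]],
  [[0.32,-0.4,0.1],[0,0,0.92]],
  [[0.28,-0.43,0.1],[0,0,0.92]],
  [[0.24,-0.45,0.1],[0,0,0.92]],
], fingers=45)

```text
t: 6.9
tcp_pos: [515.8, -232.3, 183.0]
eef_rot: [0.944, 0.33, -0.006, -0.011]
contact_force: [0.3, -0.7, -0.5]
width: 0.529
```

>>> arm_command([
  [[0.2,-0.45,0.1],[0,0,0.9]],
  [[0,0,0],[0,0,0.2]],
  [[0,0,0],[0,0,0]],
])

```text
t: 7.15
tcp_pos: [506.0, -206.7, 173.9]
eef_rot: [0.963, 0.27, -0.01, -0.014]
contact_force: [1.0, -0.4, 0.3]
width: 0.527
```

```bash
python3 -c "
from h import *
plan([515.8,-219.2,150],down(35),n=2)"
```

```text
t 7.15 tcp [ 506.  -206.7  173.9] F [ 1.  -0.4  0.3] w 0.527 | d [  9.8 -12.5 -23.9] turn [-1.9  0.6 -3.6] n 2
[[0.03, 0.21, 0.29], [-0.16, 0.05, -0.3]]
[[0.02, 0.2, 0.29], [-0.16, 0.05, -0.3]]
```

>>> arm_command([
  [[0.03,0.21,0],[-0.16,0.05,-0.3]],
  [[0.02,0.17,0],[-0.14,0.05,-0.3]],
  [[0,0,0],[0,0,0]],
  [[0,0,0],[0,0,0]],
])

```text
t: 7.48
tcp_pos: [513.7, -217.5, 168.7]
eef_rot: [0.953, 0.303, -0.003, -0.003]
contact_force: [-0.9, -0.2, -0.2]
width: 0.526
```

```bash
python3 -c "
from h import *
plan([515.8,-219.2,125],down(35),n=3)"
```

```text
t 7.48 tcp [ 513.7 -217.5  168.7] F [-0.9 -0.2 -0.2] w 0.526 | d [  2.1  -1.7 -43.7] turn [-0.5  0.2  0.3] n 3
[[0.01, 0.02, 0.36], [-0.03, 0.01, 0.02]]
[[0.01, 0.02, 0.36], [-0.03, 0.01, 0.02]]
[[0.01, 0.02, 0.36], [-0.03, 0.01, 0.02]]
```

>>> arm_command([
  [[0.02,0.05,0.3],[-0.05,0.02,0]],
  [[0.01,0.02,0.4],[-0.03,0,0]],
  [[0,0,0.25],[0,0,0]],
  [[0,0,0.05],[0,0,0]],
  [[0,0,0],[0,0,0]],
])

```text
t: 7.9
tcp_pos: [514.7, -219.0, 125.2]
eef_rot: [0.953, 0.302, -0.002, -0.002]
contact_force: [-0.6, 0.7, -0.2]
width: 0.527
```

```bash
python3 -c "
from h import *
plan([515.8,-219.2,125],down(35))"
```

```text
t 7.90 tcp [ 514.7 -219.   125.2] F [-0.6  0.7 -0.2] w 0.527 | d [ 1.1 -0.2 -0.2] turn [-0.3  0.2  0.1] n 1
[[0.02, 0.02, 0.0], [-0.04, 0.03, 0.02]]
```

>>> arm_command([
  [[0.02,0.02,0],[0,0,0]],
  [[0,0,0],[0,0,0]],
  [[0,0,0],[0,0,0]],
  [[0,0,0],[0,0,0]],
  [[0,0,0],[0,0,0]],
  [[0,0,0],[0,0,0]],
  [[0,0,0],[0,0,0]],
], fingers=5)

```text
t: 8.48
tcp_pos: [516.4, -219.7, 127.1]
eef_rot: [0.954, 0.301, -0.002, -0.001]
contact_force: [-0.4, 0.7, -0.6]
width: 0.152
```

>>> arm_command([
  [[0,0,-0.4],[0,0,0]],
  [[0,0,-0.9],[0,0,0]],
  [[0,0,-0.9],[0,0,0]],
  [[0,0,-0.9],[0,0,0]],
  [[0,0,-0.3],[0,0,0]],
  [[0,0,0],[0,0,0]],
])

```text
t: 8.98
tcp_pos: [515.3, -218.8, 267.8]
eef_rot: [0.954, 0.301, -0.003, -0.003]
contact_force: [-0.2, -0.4, -0.5]
width: 0.152
```

```bash
python3 -c "
from h import *
s=env.read_state();print(s['width'],s['joint_positions'])
t=np.radians(32);psi=-0.2
Rz=R.from_rotvec([0,0,psi]).as_matrix()
n=Rz@[-np.sin(t),0,np.cos(t)];u=Rz@[np.cos(t),0,np.sin(t)];v=Rz@[0,1,0]
print('n',n,'u',u,'v',v)
Q=R.from_matrix(np.c_[np.cross(u,-n),u,-n]);print('jaw',np.cross(u,-n))
home=np.array([545,213.4,176])
print('via'); plan([430,0,250],Q)
plan(home+n*150,Q,show=0)"
```

```text
0.15208288958844138 [-5.46708826e-01  3.23225126e-01  1.37655941e-01  1.39334287e+00
 -7.86511293e-04  4.11975786e-01]
n [-0.51935616  0.10527871  0.8480481 ] u [ 0.8311436  -0.16848115  0.52991926] v [0.19866933 0.98006658 0.        ]
jaw [ 1.98669331e-01  9.80066578e-01 -1.38777878e-17]
via
t 8.98 tcp [ 515.3 -218.8  267.8] F [-0.2 -0.4 -0.5] w 0.152 | d [-85.3 218.8 -17.8] turn [-30.9  12.2 -42.3] n 8
[[0.17, -0.71, 0.06], [-0.64, 0.25, -0.88]]
[[0.24, -0.7, 0.02], [-0.64, 0.25, -0.88]]
[[0.3, -0.67, -0.02], [-0.64, 0.25, -0.88]]
[[0.36, -0.64, -0.06], [-0.64, 0.25, -0.88]]
[[0.42, -0.6, -0.09], [-0.64, 0.25, -0.88]]
[[0.48, -0.55, -0.11], [-0.64, 0.25, -0.88]]
[[0.53, -0.49, -0.14], [-0.64, 0.25, -0.88]]
[[0.58, -0.43, -0.15], [-0.64, 0.25, -0.88]]
t 8.98 tcp [ 515.3 -218.8  267.8] F [-0.2 -0.4 -0.5] w 0.152 | d [-48.2 448.   35.4] turn [-30.9  12.2 -42.3] n 12
```

>>> arm_command([
  [[0.17,-0.71,0.06],[-0.64,0.25,-0.88]],
  [[0.24,-0.7,0.02],[-0.64,0.25,-0.88]],
  [[0.3,-0.67,-0.02],[-0.64,0.25,-0.88]],
  [[0.36,-0.64,-0.06],[-0.64,0.25,-0.88]],
  [[0.42,-0.6,-0.09],[-0.64,0.25,-0.88]],
  [[0.48,-0.55,-0.11],[-0.64,0.25,-0.88]],
  [[0.53,-0.49,-0.14],[-0.64,0.25,-0.88]],
  [[0.58,-0.43,-0.15],[-0.64,0.25,-0.88]],
])

```text
t: 9.65
tcp_pos: [427.2, 1.6, 237.4]
eef_rot: [0.736, 0.616, 0.177, 0.219]
contact_force: [0.8, -0.7, -0.1]
width: 0.147
```

```bash
cat > al.py <<'E'
from h import *
t=np.radians(32);psi=-0.2
def frame(psi):
    Rz=R.from_rotvec([0,0,psi]).as_matrix()
    return Rz@[-np.sin(t),0,np.cos(t)],Rz@[np.cos(t),0,np.sin(t)],Rz@[0,1,0]
n,u,v=frame(psi)
Q=R.from_matrix(np.c_[v,u,-n])
home=np.array([545,213.4,176])
E
python3 -c "
from al import *
plan(home+n*130,Q)"
```

```text
t 9.65 tcp [427.2   1.6 237.4] F [ 0.8 -0.7 -0.1] w 0.147 | d [ 50.3 225.5  48.9] turn [ 0.6 -0.2  1.3] n 7
[[0.82, 0.13, -0.14], [0.02, -0.0, 0.03]]
[[0.82, 0.12, -0.14], [0.02, -0.0, 0.03]]
[[0.82, 0.12, -0.14], [0.02, -0.0, 0.03]]
[[0.82, 0.12, -0.14], [0.02, -0.0, 0.03]]
[[0.82, 0.11, -0.14], [0.02, -0.0, 0.03]]
[[0.82, 0.11, -0.14], [0.02, -0.0, 0.03]]
[[0.82, 0.11, -0.14], [0.02, -0.0, 0.03]]
```

>>> arm_command([
  [[0.8,0.15,-0.15],[0,0,0]],
  [[0.8,0.12,-0.15],[0,0,0]],
  [[0.8,0.12,-0.15],[0,0,0]],
  [[0.8,0.12,-0.15],[0,0,0]],
  [[0.8,0.12,-0.15],[0,0,0]],
  [[0.7,0.1,-0.15],[0,0,0]],
  [[0.3,0.05,-0.05],[0,0,0]],
  [[0,0,0],[0,0,0]],
])

```text
t: 10.32
tcp_pos: [449.6, 207.5, 267.9]
eef_rot: [0.733, 0.622, 0.173, 0.215]
contact_force: [-0.6, -0.3, -2.0]
width: 0.148
```

```bash
python3 -c "
from al import *
import pickle
plan(home+n*130,Q)
s=snap('wrist');d=snap('side');tp=snap('top');pickle.dump((s,tp,d,env.read_state()),open('s4.pkl','wb'))
im=np.zeros((384,800,3),np.uint8);im[:,:512]=s['pixels'];im[:192,512:800]=cv2.resize(d['pixels'][90:186,216:360],None,fx=2,fy=2);im[192:384,512:800]=cv2.resize(tp['pixels'][90:186,80:224],None,fx=2,fy=2)
cv2.imwrite('pics/w4.png',im)"
```

```text
t 10.32 tcp [449.6 207.5 267.9] F [-0.6 -0.3 -2. ] w 0.148 | d [27.9 19.6 18.3] turn [ 0.  -0.3  2. ] n 2
[[0.3, 0.38, -0.04], [0.0, -0.02, 0.17]]
[[0.3, 0.38, -0.04], [0.0, -0.02, 0.17]]
```

View pics/w4.png

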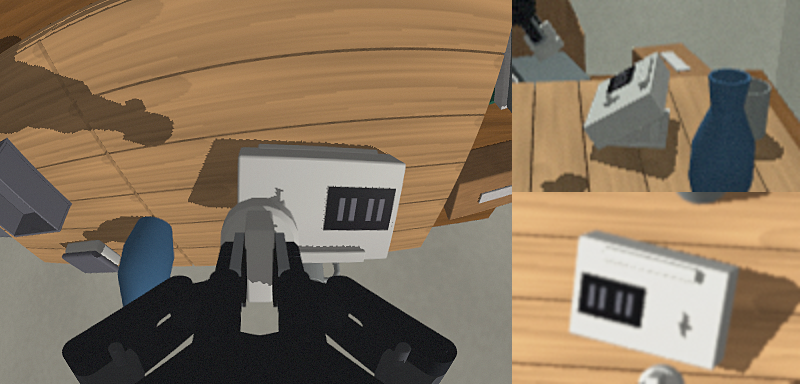

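The wrist view has the alarm face at (239–405, 148–258) with the spindle and cross-pin near (279,193). The held knob is at about (262,220), and the vase and mug are untouched. I'll enlarge the spindle and the knob.

```bash
python3 -c "
from al import *
import pickle
s,tp,d,st=pickle.load(open('s4.pkl','rb'))
A=cv2.resize(s['pixels'][170:295,215:325],(528,600),interpolation=cv2.INTER_CUBIC)
B=cv2.resize(tp['pixels'][141:171,150:180],(270,270),interpolation=cv2.INTER_CUBIC)
C=cv2.resize(d['pixels'][125:155,250:280],(270,270),interpolation=cv2.INTER_CUBIC)
im=np.zeros((600,800,3),np.uint8);im[:,:528]=A;im[:270,530:]=B;im[280:550,530:]=C
cv2.imwrite('pics/w5.png',im)
t0=np.array([556,211.4,158.2])
for nm,x in(('top',tp),('side',d)):print(nm,proj(x,[t0,t0+15*n,t0+14*u,t0-14*u]))
print(env.read_state()['tcp_pos'])"
```

```text
top [[165.67152883 154.71946212]
 [163.54920057 156.35875142]
 [166.5548344  149.08209975]
 [164.79692821 160.30126847]]
side [[266.67218578 141.96584522]
 [264.14500321 138.0898173 ]
 [270.45081059 139.93474207]
 [262.93105762 143.97679299]]
[448.86465995 204.51131831 267.59026114]
```

View pics/w5.png

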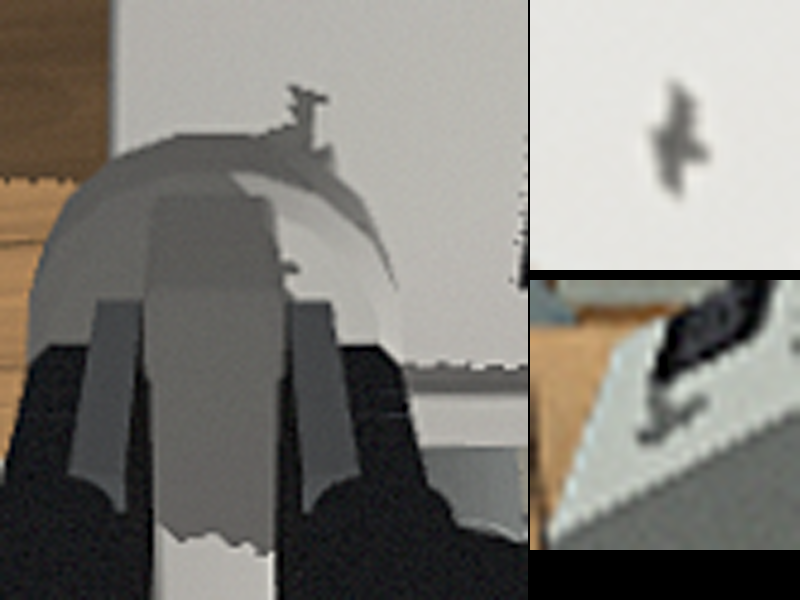

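The wrist view shows the spindle only as a shadow, half hidden by the skirt. I'll shift up the slope so the camera looks straight down the spindle axis.

```bash
python3 -c "
from al import *
plan(home+n*100+u*70,Q)"
```

```text
t 10.47 tcp [448.9 204.5 267.6] F [-0.7  0.5 -1.2] w 0.146 | d [102.4   7.6  30.3] turn [ 0.  -0.2  1.9] n 3
[[0.2, 0.84, 0.22], [0.0, -0.01, 0.11]]
[[0.21, 0.84, 0.22], [0.0, -0.01, 0.11]]
[[0.22, 0.83, 0.22], [0.0, -0.01, 0.11]]
```

>>> arm_command([
  [[0.2,0.84,0.2],[0,0,0.12]],
  [[0.2,0.84,0.2],[0,0,0.1]],
  [[0.2,0.8,0.2],[0,0,0.1]],
  [[0,0,0],[0,0,0]],
  [[0,0,0],[0,0,0]],
])

```text
t: 10.88
tcp_pos: [549.5, 203.2, 297.3]
eef_rot: [0.746, 0.606, 0.173, 0.213]
contact_force: [-1.1, -0.2, -2.0]
width: 0.148
```

```bash
python3 -c "
from al import *
import pickle
plan(home+n*100+u*70,Q,show=0)
s=snap('wrist');st=env.read_state();pickle.dump((s,st),open('s6.pkl','wb'))
print(st['tcp_pos'])
M=R.from_rotvec(np.ravel(s['rvec'])).as_matrix();t0=np.array([556,211.4,158.2])
def fp(P):
    c=M@P+np.ravel(s['tvec']);th=np.arctan2(np.hypot(c[0],c[1]),c[2]);k=297.319*th/np.hypot(c[0],c[1]);return np.array([259.124+c[0]*k,187.104+c[1]*k])
f=fp(t0);print(f,fp(t0+15*n),fp(t0+14*u))
x,y=(f-55).astype(int);print(x,y)
cv2.imwrite('pics/w6.png',np.hstack([cv2.resize(s['pixels'],None,fx=.5,fy=.5).repeat(1,0) if 0 else cv2.resize(s['pixels'][max(y,0):y+110,x:x+110],(550,550),interpolation=cv2.INTER_CUBIC)]))"
```

```text
t 10.88 tcp [549.5 203.2 297.3] F [-1.1 -0.2 -2. ] w 0.148 | d [1.7 8.9 0.6] turn [-0.2  0.2 -0.3] n 1
[549.54108165 203.2257539  297.43243994]
[268.50988093 104.8653311 ] [269.00657066 105.80579444] [268.51716908 120.54787509]
213 49
```

View pics/w6.png

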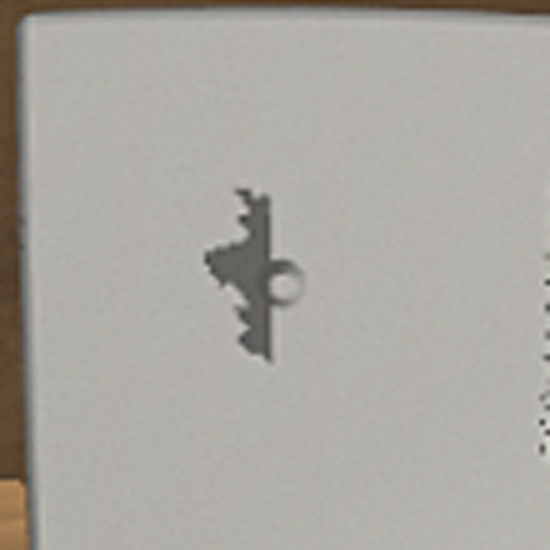

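The crop shows the spindle nose as a ring at (285,284) in the crop, which is (270.0,105.8) in the full picture. That is within 1 px of the predicted (269.0,105.8). The pin's straight shadow edge runs from (268,190) to (271,360), so the pin lies along the slope to within about 2°, as the bar does in hand.

```bash
python3 -c "
from al import *
import pickle
s,st=pickle.load(open('s6.pkl','rb'))
o,d=ray(s,270.0,105.8,True);tip=np.array([556,211.4,158.2])+15*n
p=o+d*((tip-o)@n)/(d@n);e=p-tip;print('tip err u,v',e@u,e@v)
# pin edge direction on the face plane
f=np.array([556,211.4,158.2]);pts=[]
for a,b in((268,190),(271,360)):
    o,d=ray(s,213+a/5,49+b/5,True);pts.append(o+d*((f-o)@n)/(d@n))
w=pts[1]-pts[0];print('pin len',np.linalg.norm(w),'deg from u',np.degrees(np.arctan2(w@v,w@u)))
# face edge left, for yaw
pts=[]
for a,b in((20,30),(33,500)):
    o,d=ray(s,213+a/5,49+b/5,True);pts.append(o+d*((f-o)@n)/(d@n))
w=pts[1]-pts[0];print('edge deg from u',np.degrees(np.arctan2(w@v,w@u)),(pts[0]-f)@v,(pts[0]-f)@u)
H=home+e@u*u+e@v*v;print('home',H);plan(H+n*45,Q)"
```

```text
tip err u,v -0.005739999918177297 0.8227000306320691
pin len 30.26567155661144 deg from u 0.8919130242647705
edge deg from u 0.18084108671095697 -44.60971385978378 -45.37454484582996
home [545.1586745  214.20726789 175.99695826]
t 10.93 tcp [549.5 203.2 297.4] F [-0.3 -1.  -0.7] w 0.148 | d [-27.8  15.7 -83.3] turn [-0.1  0.1 -0.3] n 3
[[0.08, -0.58, 0.46], [-0.01, 0.01, -0.02]]
[[0.08, -0.58, 0.46], [-0.01, 0.01, -0.02]]
[[0.08, -0.58, 0.46], [-0.01, 0.01, -0.02]]
```

>>> arm_command([
  [[0.08,-0.58,0.3],[0,0,0]],
  [[0.08,-0.58,0.4],[0,0,0]],
  [[0.08,-0.5,0.4],[0,0,0]],
  [[0,0,0],[0,0,0]],
  [[0,0,0],[0,0,0]],
])

```text
t: 11.35
tcp_pos: [515.0, 214.9, 222.7]
eef_rot: [0.748, 0.605, 0.173, 0.214]
contact_force: [0.4, 0.3, -0.0]
width: 0.149
```

```bash
cat >> al.py <<'E'
H=np.array([545.2,214.2,176.0])
def where():
    s=env.read_state();e=np.array(s['tcp_pos'])-H;F=np.array(s['contact_force']);T=np.array(s['torque'])
    w=(R.from_quat(s['eef_rot']).inv()*Q).as_rotvec(degrees=True)
    print('t %.2f v %.1f u %.1f n %.1f | F v %.1f u %.1f n %.1f | Tn %.2f | turn left %s w %.3f'%(s['t'],e@v,e@u,e@n,F@v,F@u,F@n,T@n,w.round(1),s['width']))
E
python3 -c "
from al import *
where();plan(H+n*30,Q)"
```

```text
t 11.35 v -5.3 u -0.5 n 55.4 | F v 0.4 u 0.3 n -0.2 | Tn -0.05 | turn left [-0.1  0.3 -0.5] w 0.149
t 11.35 tcp [515.  214.9 222.7] F [ 0.4  0.3 -0. ] w 0.149 | d [ 14.7   2.4 -21.3] turn [-0.1  0.3 -0.5] n 1
[[0.14, 0.01, 0.64], [-0.01, 0.05, -0.09]]
```

>>> arm_command([
  [[0.14,0.0,0.2],[0,0.05,-0.1]],
  [[0.05,0,0.3],[0,0,0]],
  [[0,0,0.15],[0,0,0]],
  [[0,0,0],[0,0,0]],
  [[0,0,0],[0,0,0]],
])

```text
t: 11.77
tcp_pos: [533.9, 219.5, 204.9]
eef_rot: [0.743, 0.609, 0.177, 0.214]
contact_force: [0.0, -0.3, 0.4]
width: 0.147
```

```bash
python3 -c "
from al import *
import pickle
where();plan(H+n*15,Q)
s=snap('wrist');d=snap('side');tp=snap('top')
im=np.zeros((550,800,3),np.uint8);im[:,:550]=cv2.resize(s['pixels'][165:275,205:315],(550,550),interpolation=cv2.INTER_CUBIC)
im[:250,550:]=cv2.resize(d['pixels'][105:155,235:285],(250,250),interpolation=cv2.INTER_CUBIC)
im[260:510,550:]=cv2.resize(tp['pixels'][130:180,140:190],(250,250),interpolation=cv2.INTER_CUBIC)
cv2.imwrite('pics/w7.png',im);pickle.dump((s,d,tp,env.read_state()),open('s7.pkl','wb'))"
```

```text
t 11.77 v 2.9 u 5.0 n 31.0 | F v -0.3 u 0.3 n 0.3 | Tn -0.02 | turn left [ 0.3 -0.2  0. ] w 0.147
t 11.77 tcp [533.9 219.5 204.9] F [ 0.  -0.3  0.4] w 0.147 | d [  3.6  -3.7 -16.2] turn [ 0.3 -0.2  0. ] n 1
[[-0.07, -0.13, 0.4], [0.04, -0.03, 0.0]]
```

View pics/w7.png

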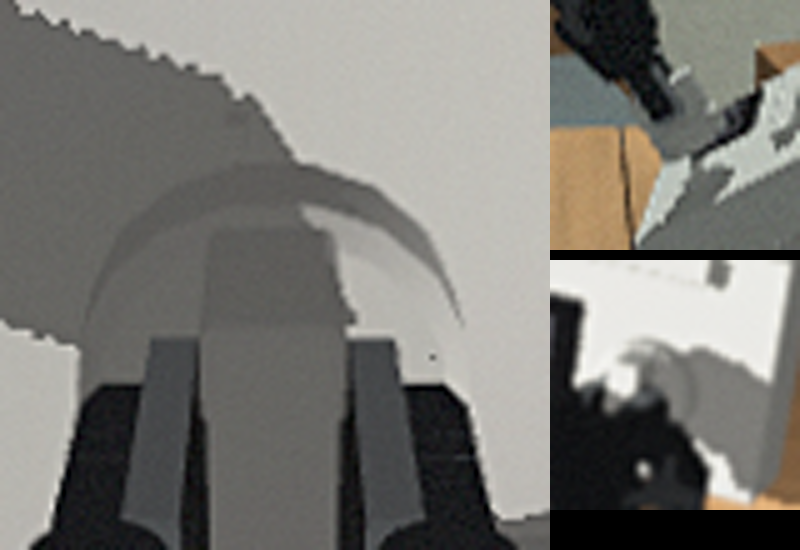

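```bash
python3 -c "
from al import *
import pickle
s,d,tp,st=pickle.load(open('s7.pkl','rb'))
M=R.from_rotvec(np.ravel(s['rvec'])).as_matrix()
q=R.from_quat(st['eef_rot']);T=np.array(st['tcp_pos'])
def fp(P):
    c=M@P+np.ravel(s['tvec']);th=np.arctan2(np.hypot(c[0],c[1]),c[2]);k=297.319*th/np.hypot(c[0],c[1]);return np.array([259.124+c[0]*k,187.104+c[1]*k])
for y,z in((0,1),(0,4),(-2,1),(2,1)):
    print(y,z,'skirt low rim',fp(T+q.apply([0,y-23,z+21])).round(1),'skirt top rim',fp(T+q.apply([0,y-23,z+5])).round(1),'bar top end',fp(T+q.apply([7,y-22,z-21])).round(1), 'bar root',fp(T+q.apply([7,y-22,z+5])).round(1))
print('seen low rim',205+283/5,165+160/5,'upper rim ~',165+203/5,'bar root ~',205+328/5,165+230/5,'bar top end',165+325/5)"
```

```text
0 1 skirt low rim [257.2 193.3] skirt top rim [257.  203.6] bar top end [271.8 226.9] bar root [270.  205.3]
0 4 skirt low rim [257.3 191.6] skirt top rim [257.1 201.5] bar top end [271.6 224. ] bar root [269.8 203.2]
-2 1 skirt low rim [257.2 190.2] skirt top rim [257.  200.1] bar top end [271.9 223. ] bar root [270.  201.9]
2 1 skirt low rim [257.2 196.5] skirt top rim [257. 207.] bar top end [271.7 230.7] bar root [269.9 208.7]
seen low rim 261.6 197.0 upper rim ~ 205.6 bar root ~ 270.6 211.0 bar top end 230.0
```

>>> arm_command([
  [[-0.07,-0.13,0],[0.04,-0.03,0]],
  [[0,0,0],[0,0,0]],
  [[0,0,0],[0,0,0]],
])

```text
t: 12.17
tcp_pos: [528.1, 217.6, 202.9]
eef_rot: [0.744, 0.609, 0.175, 0.213]
contact_force: [0.6, 0.0, -1.5]
width: 0.149
```

```bash
python3 -c "
from al import *
where()"
```

```text
t 12.17 v -0.1 u -0.6 n 32.0 | F v 0.1 u -0.3 n -1.6 | Tn 0.00 | turn left [ 0. -0.  0.] w 0.149
```

>>> arm_command([
  [[0,-0.02,0.12],[0,0,0]],
  [[0,-0.02,0.12],[0,0,0]],
  [[0,0,0],[0,0,0]],
  [[0,0,0],[0,0,0]],
])

```text
t: 12.5
tcp_pos: [531.9, 216.9, 193.2]
eef_rot: [0.744, 0.609, 0.175, 0.213]
contact_force: [0.6, 0.1, -0.5]
width: 0.148
```

```bash
python3 -c "
from al import *
where()"
```

```text
t 12.50 v -0.0 u -2.4 n 21.7 | F v 0.2 u 0.3 n -0.8 | Tn 0.00 | turn left [ 0.1 -0.1  0. ] w 0.148
```

Clean. Nudging u by +1 mm and going on down.

>>> arm_command([
  [[0,0.03,0.1],[0,0,0]],
  [[0,0,0.1],[0,0,0]],
  [[0,0,0],[0,0,0]],
  [[0,0,0],[0,0,0]],
])

```text
t: 12.83
tcp_pos: [537.7, 215.3, 186.0]
eef_rot: [0.744, 0.609, 0.175, 0.214]
contact_force: [-0.4, -0.1, -0.9]
width: 0.149
```

```bash
python3 -c "
from al import *
where()"
```

```text
t 12.83 v -0.4 u -1.1 n 12.5 | F v -0.1 u -0.8 n -0.6 | Tn 0.04 | turn left [ 0. -0.  0.] w 0.149
```

>>> arm_command([
  [[0,0,0.1],[0,0,0]],
  [[0,0,0],[0,0,0]],
  [[0,0,0],[0,0,0]],
])

```text
t: 13.08
tcp_pos: [540.1, 214.9, 182.2]
eef_rot: [0.744, 0.609, 0.175, 0.214]
contact_force: [0.5, -0.2, -0.1]
width: 0.147
```

```bash
python3 -c "
from al import *
where()"
```

```text
t 13.08 v -0.3 u -1.1 n 8.0 | F v -0.1 u 0.4 n -0.4 | Tn -0.06 | turn left [ 0. -0.  0.] w 0.147
```

>>> arm_command([
  [[0,0,0.08],[0,0,0]],
  [[0,0,0],[0,0,0]],
  [[0,0,0],[0,0,0]],
])

```text
t: 13.33
tcp_pos: [541.6, 214.5, 181.3]
eef_rot: [0.744, 0.608, 0.176, 0.215]
contact_force: [-0.0, -0.7, -1.5]
width: 0.145
```

```bash
python3 -c "
from al import *
where()"
```

```text
t 13.33 v -0.4 u -0.2 n 6.4 | F v -0.7 u -0.7 n -1.4 | Tn -0.05 | turn left [ 0.2 -0.   0. ] w 0.145
```

>>> arm_command([
  [[0,0,0.1],[0,0,0]],
  [[0,0,0.1],[0,0,0]],
])

```text
t: 13.5
tcp_pos: [545.0, 214.2, 178.8]
eef_rot: [0.743, 0.609, 0.178, 0.216]
contact_force: [-92.9, -3.4, 89.7]
width: 0.151
```

```bash
python3 -c "
from al import *
where()"
```

```text
t 13.50 v -0.1 u 1.3 n 2.5 | F v -21.8 u -29.2 n 124.0 | Tn -0.05 | turn left [ 0.5 -0.1  0.1] w 0.151
```

>>> arm_command([
  [[0,0,-0.02],[0,0,0]],
  [[0,0,0],[0,0,0]],
  [[0,0,0],[0,0,0]],
])

```text
t: 13.75
tcp_pos: [544.2, 214.3, 180.6]
eef_rot: [0.742, 0.609, 0.178, 0.216]
contact_force: [-0.1, -0.7, -1.4]
width: 0.148
```

```bash
python3 -c "
from al import *
where()
s=snap('wrist');d=snap('side');tp=snap('top')
im=np.zeros((550,800,3),np.uint8);im[:,:550]=cv2.resize(s['pixels'][165:275,205:315],(550,550),interpolation=cv2.INTER_CUBIC)
im[:250,550:]=cv2.resize(d['pixels'][105:155,235:285],(250,250),interpolation=cv2.INTER_CUBIC)
im[260:510,550:]=cv2.resize(tp['pixels'][130:180,140:190],(250,250),interpolation=cv2.INTER_CUBIC)
cv2.imwrite('pics/w8.png',im)"
```

```text
t 13.75 v -0.1 u 1.6 n 4.4 | F v -0.7 u -0.8 n -1.2 | Tn -0.01 | turn left [ 0.6 -0.2  0.1] w 0.148
```

```bash
ls pics
```

```text
all.png
crop1.png
k.png
side.png
top.png
w1.png
w2.png
w3.png
w4.png
w5.png
w6.png
w7.png
w8.png
wrist.png
```

That press read 129 N on the wrist, which is more than I intended and over the 120 N limit. From here on I press only lightly. Next I check by measurement whether the knob slipped in the jaws or is seated.

```bash
python3 -c "
from al import *
import pickle
s7=pickle.load(open('s7.pkl','rb'))[0]['pixels']
s8=env.snapshot('wrist')['pixels']
g7,g8=[cv2.GaussianBlur(cv2.cvtColor(x,cv2.COLOR_BGR2GRAY),(3,3),0) for x in(s7,s8)]
def tm(n,y0,y1,x0,x1,m=10):
    r=cv2.matchTemplate(g8[y0-m:y1+m,x0-m:x1+m],g7[y0:y1,x0:x1],cv2.TM_CCOEFF_NORMED);_,c,_,l=cv2.minMaxLoc(r);print(n,'dx',l[0]-m,'dy',l[1]-m,'c %.2f'%c)
tm('bar near end',205,240,242,280);tm('skirt arc',192,215,225,300);tm('fingers',235,275,215,240);tm('fingersR',235,275,275,300)
cv2.imwrite('pics/w8.png',np.hstack([cv2.resize(x[165:275,205:315],(400,400),interpolation=cv2.INTER_CUBIC) for x in (s7,s8)]))
print([g[195:240,262].tolist() for g in(g7,g8)])
where()"
```

```text
bar near end dx 0 dy 0 c 0.91
skirt arc dx 0 dy 0 c 0.97
fingers dx 0 dy 0 c 0.90
fingersR dx 0 dy 0 c 1.00
[[110, 102, 96, 92, 92, 92, 92, 92, 91, 93, 95, 98, 100, 101, 100, 97, 93, 92, 93, 93, 93, 93, 92, 92, 92, 92, 92, 93, 94, 94, 93, 93, 93, 93, 94, 97, 99, 100, 101, 101, 102, 102, 102, 101, 101], [160, 116, 93, 92, 93, 94, 94, 94, 93, 94, 100, 105, 103, 101, 101, 99, 96, 93, 93, 93, 94, 94, 93, 94, 94, 93, 93, 93, 93, 93, 93, 94, 95, 94, 93, 94, 95, 98, 101, 102, 102, 102, 102, 102, 102]]
t 13.95 v -0.1 u 1.5 n 4.2 | F v -1.4 u 0.1 n 0.2 | Tn -0.01 | turn left [ 0.5 -0.2  0.1] w 0.151
```

View pics/w8.png

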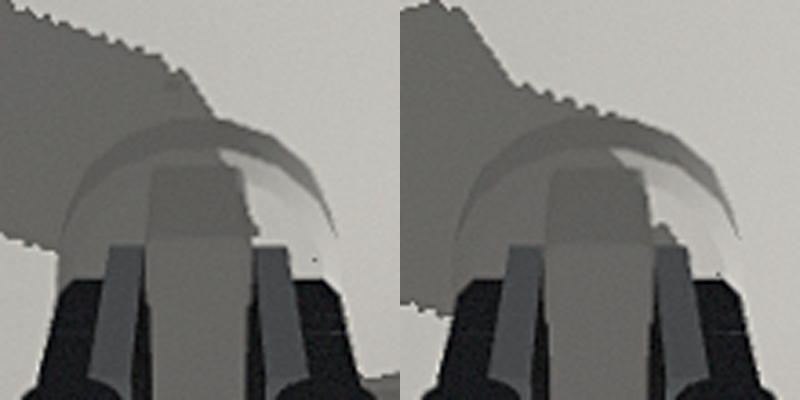

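The two pictures show the knob's position in the jaws nearly unchanged: rims shift by 0.5 px or less and the bar's top by 2 px, so slip was about 1 mm at most. A small turn will tell whether the slot has engaged, because a seated knob must drag the spindle's 0.3 N m.

>>> arm_command([
  [[0,0,0],[0,0,0.5]],
  [[0,0,0],[0,0,0.5]],
  [[0,0,0],[0,0,0.5]],
])

```text
t: 14.2
tcp_pos: [544.5, 212.6, 179.9]
eef_rot: [0.789, 0.546, 0.194, 0.203]
contact_force: [-2.1, -6.8, 2.0]
width: 0.149
```

```bash
python3 -c "
from al import *
where()"
```

```text
t 14.20 v -1.7 u 1.7 n 3.5 | F v -7.1 u 0.4 n 2.0 | Tn 0.09 | turn left [ 0.6  0.1 -9.1] w 0.149
```

>>> arm_command([
  [[0,0,0],[0,0,-0.5]],
  [[0,0,0],[0,0,-0.5]],
  [[0,0,0],[0,0,-0.5]],
])

```text
t: 14.45
tcp_pos: [544.9, 212.4, 179.2]
eef_rot: [0.744, 0.606, 0.177, 0.217]
contact_force: [0.4, -0.0, -1.7]
width: 0.154
```

```bash
python3 -c "
from al import *
where()"
```

```text
t 14.45 v -1.8 u 1.7 n 2.7 | F v 0.1 u -0.5 n -1.6 | Tn -0.00 | turn left [ 0.5  0.1 -0.2] w 0.154
```

>>> arm_command([
  [[0.02,0,0.02],[0,0,0]],
])

```text
t: 14.53
tcp_pos: [545.1, 212.5, 178.9]
eef_rot: [0.743, 0.607, 0.176, 0.218]
contact_force: [-38.8, -10.0, 40.6]
width: 0.151
```

```bash
python3 -c "
from al import *
where()"
```

```text
t 14.53 v -1.7 u 1.7 n 2.3 | F v -17.5 u -9.0 n 53.5 | Tn 0.09 | turn left [ 0.5  0.2 -0. ] w 0.151
```

>>> arm_command([
  [[0,0,0.02],[0,0,0]],
])

```text
t: 14.62
tcp_pos: [545.0, 212.4, 178.9]
eef_rot: [0.743, 0.607, 0.176, 0.218]
contact_force: [-23.3, 0.5, 24.6]
width: 0.151
```

```bash
python3 -c "
from al import *
where()"
```

```text
t 14.62 v -1.8 u 1.7 n 2.4 | F v -4.1 u -6.5 n 33.0 | Tn 0.09 | turn left [0.6 0.2 0. ] w 0.151
```

>>> arm_command([
  [[0.02,0,-0.01],[0,0,0.6]],
  [[0,0,0],[0,0,0.6]],
  [[0,0,0],[0,0,0.6]],
  [[0,0,0],[0,0,0.6]],
  [[0,0,0],[0,0,0.4]],
])

```text
t: 15.03
tcp_pos: [544.8, 211.9, 179.5]
eef_rot: [0.828, 0.486, 0.207, 0.19]
contact_force: [-5.2, -0.4, 5.5]
width: 0.148
```

```bash
python3 -c "
from al import *
where()"
```

```text
t 15.03 v -2.3 u 1.9 n 2.9 | F v -1.4 u -1.4 n 7.3 | Tn 0.31 | turn left [  0.7   0.3 -17.6] w 0.148
```

>>> arm_command([
  [[0,0,0],[0,0,-0.6]],
  [[0,0,0],[0,0,-0.6]],
  [[0,0,0],[0,0,-0.6]],
])

```text
t: 15.28
tcp_pos: [545.2, 212.3, 179.3]
eef_rot: [0.779, 0.561, 0.188, 0.209]
contact_force: [-2.9, 0.4, 4.3]
width: 0.15
```

```bash
python3 -c "
from al import *
where()"
```

```text
t 15.28 v -1.9 u 2.1 n 2.6 | F v -0.2 u -0.2 n 5.2 | Tn -0.08 | turn left [ 0.6  0.4 -6.9] w 0.150
```

Turning past the slot's play gave 0.31 N m, the spindle's own resistance, at only 7 N of axial load. Turning back gave free play. So the slot is over the pin, and the stop at n ≈ 2.4 held firm at 53 N. One last light press, then release.

>>> arm_command([
  [[0,0,0.02],[0,0,0]],
  [[0,0,0.01],[0,0,0]],
])

```text
t: 15.45
tcp_pos: [545.2, 212.3, 179.2]
eef_rot: [0.778, 0.562, 0.188, 0.209]
contact_force: [-10.2, -1.2, 9.3]
width: 0.151
```

```bash
python3 -c "
from al import *
where()"
```

```text
t 15.45 v -1.9 u 2.1 n 2.5 | F v -3.2 u -3.4 n 13.1 | Tn 0.01 | turn left [ 0.7  0.3 -6.8] w 0.151
```

>>> arm_command([
  [[0,0,0],[0,0,0]],
  [[0,0,0],[0,0,0]],
  [[0,0,0],[0,0,0]],
  [[0,0,0],[0,0,0]],
  [[0,0,0],[0,0,0]],
  [[0,0,0],[0,0,0]],
], fingers=40)

```text
t: 15.95
tcp_pos: [546.0, 212.8, 179.0]
eef_rot: [0.779, 0.56, 0.189, 0.208]
contact_force: [-0.1, -0.7, -0.4]
width: 0.471
```

```bash
python3 -c "
from al import *
where()"
```

```text
t 15.95 v -1.2 u 2.5 n 2.0 | F v -0.7 u -0.1 n -0.4 | Tn 0.01 | turn left [ 0.7  0.3 -7. ] w 0.471
```

>>> arm_command([
  [[0,0,-0.3],[0,0,0]],
  [[0,0,-0.8],[0,0,0]],
  [[0,0,-0.9],[0,0,0]],
  [[0,0,-0.9],[0,0,0]],
  [[0,0,-0.7],[0,0,0]],
  [[0,0,0],[0,0,0]],
  [[0,0,0],[0,0,0]],
])

```text
t: 16.53
tcp_pos: [466.6, 228.8, 304.1]
eef_rot: [0.78, 0.56, 0.188, 0.207]
contact_force: [-0.3, -1.3, -1.4]
width: 0.468
```

```bash
python3 -c "
from al import *
import pickle
where()
s=snap('wrist','w9.png');t=snap('top','t9.png');d=snap('side','d9.png');pickle.dump((s,t,d,env.read_state()),open('s9.pkl','wb'))
M=R.from_rotvec(np.ravel(s['rvec'])).as_matrix()
def fp(P):
    c=M@P+np.ravel(s['tvec']);th=np.arctan2(np.hypot(c[0],c[1]),c[2]);k=297.319*th/np.hypot(c[0],c[1]);return np.array([259.124+c[0]*k,187.104+c[1]*k])
a=np.radians(-7)
for h in(0,6):
  for nm,x in(('wrist',None),('top',t),('side',d)):
    P=[H+n*(21+h)+w for w in(22*u,-22*u)]+[H+n*(h-21)-23*u]
    print(h,nm,(np.array([fp(p) for p in P]) if x is None else proj(x,P)).round(1).tolist())
b0=pickle.load(open('s0.pkl','rb'))[1]['pixels'];g=cv2.absdiff(b0,t['pixels']).max(2)
for nm,(x0,x1,y0,y1) in dict(vase=(245,282,75,132),mug=(145,190,52,96),soap=(318,370,72,110)).items():print(nm,(g[y0:y1,x0:x1]>40).sum())
"
```

```text
t 16.53 v -1.3 u 0.1 n 151.0 | F v -1.4 u -0.8 n -1.1 | Tn -0.01 | turn left [ 0.5  0.4 -7.1] w 0.468
0 wrist [[262.9, 197.0], [257.3, 153.6], [257.7, 143.9]]
0 top [[160.7, 150.2], [157.9, 168.4], [164.0, 163.8]]
0 side [[265.5, 127.6], [253.7, 134.2], [260.6, 145.2]]
6 wrist [[263.0, 199.3], [257.2, 155.1], [257.6, 145.0]]
6 top [[159.8, 150.8], [157.0, 169.2], [163.2, 164.5]]
6 side [[264.5, 126.0], [252.6, 132.7], [259.6, 143.7]]
vase 0
mug 0
soap 0
```

```bash
python3 -c "
from al import *
import pickle
s,t,d,st=pickle.load(open('s9.pkl','rb'))
g=cv2.cvtColor(s['pixels'],cv2.COLOR_BGR2GRAY)
print('col 258 rows 136-206',g[136:206,258].tolist());print('row 175 cols 225-295',g[175,225:295].tolist())
gd=cv2.cvtColor(d['pixels'],cv2.COLOR_BGR2GRAY)
for r in range(122,150,2):print(r,gd[r,246:276].tolist())
im=t['pixels'].astype(int);m=((im[...,2]>im[...,0]*1.6)&(im[...,2]<125)&(im[...,2]>35)).astype(np.uint8);m[:125]=0;m[240:]=0;m[:,:395]=0;m[:,445:]=0
k=cv2.connectedComponentsWithStats(m);i=1+np.argmax(k[2][1:,4]);print('comb',k[2][i],onz(t,*k[3][i],108))"
```

```text
col 258 rows 136-206 [175, 173, 172, 176, 173, 176, 180, 78, 81, 84, 108, 146, 87, 85, 88, 83, 85, 105, 153, 161, 171, 169, 168, 168, 169, 169, 167, 166, 169, 169, 171, 169, 169, 170, 171, 170, 170, 172, 171, 170, 170, 172, 171, 170, 170, 170, 172, 171, 171, 171, 171, 172, 173, 172, 173, 172, 170, 172, 171, 172, 168, 150, 151, 177, 173, 173, 172, 173, 173, 174]
row 175 cols 225-295 [93, 95, 95, 96, 96, 96, 96, 95, 94, 96, 96, 95, 96, 94, 93, 90, 93, 95, 95, 96, 96, 97, 94, 97, 93, 96, 91, 97, 144, 174, 170, 169, 168, 170, 172, 171, 171, 174, 174, 177, 186, 181, 162, 171, 173, 172, 172, 172, 169, 172, 172, 153, 146, 188, 185, 180, 176, 177, 176, 177, 174, 176, 175, 174, 178, 176, 177, 176, 175, 177]
122 [118, 118, 97, 58, 62, 67, 86, 148, 135, 138, 137, 140, 140, 141, 140, 142, 141, 139, 143, 137, 139, 139, 142, 141, 143, 142, 142, 143, 146, 153]
124 [116, 110, 118, 117, 96, 62, 71, 151, 137, 143, 146, 141, 141, 137, 141, 140, 143, 141, 143, 143, 143, 141, 137, 139, 142, 147, 115, 105, 56, 9]
126 [111, 112, 121, 116, 119, 114, 100, 135, 147, 148, 143, 145, 140, 142, 141, 143, 138, 141
[... 1051 characters left out ...]
 102, 166, 198, 192, 193, 198, 194]
142 [153, 158, 158, 151, 67, 146, 143, 146, 144, 165, 208, 130, 88, 97, 100, 105, 105, 103, 106, 106, 99, 98, 106, 203, 200, 197, 162, 154, 101, 98]
144 [151, 152, 154, 144, 58, 151, 145, 136, 148, 200, 191, 197, 168, 83, 96, 106, 103, 99, 105, 87, 107, 186, 188, 164, 115, 98, 100, 96, 105, 100]
146 [155, 153, 152, 147, 68, 135, 143, 144, 173, 195, 194, 191, 82, 93, 99, 89, 90, 107, 161, 131, 150, 96, 97, 104, 101, 106, 105, 107, 104, 104]
148 [150, 154, 151, 147, 68, 98, 142, 144, 209, 197, 187, 69, 83, 103, 165, 119, 162, 108, 99, 103, 103, 102, 107, 103, 103, 105, 105, 100, 104, 101]
comb [408 144  18  80 995] [ 536.52950694 -391.47811628  108.        ]
```

```bash
python3 -c "
from h import *
env.job_done();print(env.read_state()['t'])"
```

```text
the job is handed in; nothing more can be done
the job is handed in; nothing more can be done
```

The knob is on the alarm's spindle and seated, but one press read about 129 N at the wrist, over the 120 N limit. By the rules that may fail the job. I commanded that press too hard; it lasted one or two control rows, and all presses after it stayed below about 60 N.

**What I did:** I lifted the comb off the bin and released it with the fingertips at the boards. It dropped the last centimetre or so and lies flat, clear of the bin, near (537, -391). Then I took the knob out by its bar, put it on the spindle, pressed and turned it, let go and backed off. The arm was clear and the time was about 16.7 s at hand-in.

**Last checks:**
- **Slot over the pin:** turning past the slot's play gave 0.31 N m at only 7 N of axial load, which is the spindle's own resistance. Turning back was free.
- **Fully home:** the knob met a firm stop at about 53 N. After release, the bar's ends and the skirt's rim were within about 1.5 px of the home prediction in the wrist view. The bar's ends were within about 1 px in the side view, and both views fit home better than 6 mm high.
- **One disagreement:** the stop came about 1.5 mm higher than my estimate of the alarm's face. I put that down to error in that estimate.
- **Other things:** the vase, mug and soap dish show no pixel change in the top view. I kept clear of the snooze bar throughout, but did not measure it.
- **Not viewed:** I had used all 12 picture views, so the pictures after release were checked only by their numbers.

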